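Run the coffee grinder empty

ROBOT

A 6-joint arm with a two-finger parallel gripper is mounted at the origin on a cart in front of the work surface, level with it; the furniture and walls round the work are solid. World frame = base frame: x ahead of the robot, y to its left, z up, the work surface at z = 0. Lengths are in mm, angles in rad, forces in N, time in s.
With the tool pointing down it reaches from about 275 to 1000 mm from the base axis. Payload 8.4 kg.
Tool frame: the origin (TCP) lies at the centre of the arm's flange, where the gripper is bolted on; the fingertips stand 173 mm ahead of it and the grasp point (between the pads) lies 155 mm ahead of it; z points along the fingers, y is the direction in which the jaws open and shut (so a half turn about z gives the same grasp; the last joint's range is limited). The gripper opens to 85 mm and grips with 20 to 120 N. Pads are 22 mm wide; open, the fingers measure 114 mm over their backs; the gripper's body (76 mm by 85 mm) begins 54 mm behind the grasp point. The pads swing forward as they close: fully open they stand 13 mm farther back than shut.
Start: joints at [1.31, 0.353, 1.633, -0, 1.155, -0.002], TCP at [159.949, 604.19, 404.681] pointing down, gripper open.
Joint ranges: [-2.63, 2.63], [-0.92, 2.1], [0.06, 2.66], [-1.3, 4.44], [0, 2.69], [-3.02, 3.02]. Speed limits (rad/s): [2.22, 2.22, 2.79, 3.14, 3.14, 3.14].

INTERFACE

Orientations are given as [roll, pitch, yaw] about the fixed x, y, z axes, in that order (R = Rz(yaw) Ry(pitch) Rx(roll)).
In Python, from rig import sense, grab_frame, camera_model, sign_off gives the robot as it stands. The module is installed in compiled form; this text tells all that it offers.
- The arm moves only by the tool step_arm, never from a script. Its argument "commands" is a list of rows, each a list of 3 entries, a list of its own where there are three numbers: the shift along the tool's x, y, z in mm, then the turn about the tool's z in rad, then the opening, from 0 (shut) to 1 (fully open). A call has 1 to 20 rows; each row shifts and turns the pose as measured when the row begins, along the tool's axes as they then stand; what a row does not reach is not made up. A row lasts 1/8 s, in which the tool goes at most 62.5 mm and 10.7 degrees, less where a joint would pass 70% of its speed; a pose out of reach is approached as far as the arm can. A call with a gripper value outside its range is refused whole. The fingers move at their own pace and stop on an object; "force" is the grip in N (left out, the last holds). Time passes only in rows, so rows that do not move let the fingers close. It gives the time, the measured TCP pose, the force and the opening at its end, in the units of the state.
- sense(): the state, without advancing time (a new reading comes with each control period).
- grab_frame(name): name is "scene" or "top" or "wrist"; returns the picture (400x640x3 uint8, blue, green, red); there is no depth.
- camera_model(name): a dict with "fx", "fy", "cx", "cy" (pixels), "R" (3x3) and "t" (3): a world point X has camera coordinates R X + t. Camera axes: x right, y down, z forward; pixel columns grow to the right and rows downward; lengths in mm; the calibration is good to about 2 mm. A picture is of the moment at which its call begins: read the wrist's pose just before it. camera_model takes no time and is no camera call; for the wrist camera it gives the pose at the moment of the call.
- sign_off(): hands the job in, once; it reports no verdict.
The state is a dict: "clock": time; "qpos": joint angles; "qvel": joint speeds; "joint_efforts": joint torques, N m; "eef_pos": TCP position; "tcp_rot": TCP orientation; "contact_force": force on the tool from outside, world axes, zero at the start; "wrist_torque": the same for the moment, N m; "opening": opening from 0.0 (shut) to 1.0 (fully open).
Only numpy, scipy, OpenCV 4.12 (cv2) and the standard library are available. Lean on these libraries where they do the work, as an engineer would, in place of code of your own. Each camera call takes 0.05 s, during which the arm holds its last target. There are 200 camera calls.

TASK

Before the beans are changed the coffee grinder has to be run empty: first push the bean gate under the hopper fully home so that no more beans can fall in, and only then press the sprung grind paddle right down to its stop with the fingertips and keep it down for at least three seconds. Finish while still holding the paddle down. Press no harder than it takes (it needs about 10 N, stay well under 40 N), do not let the grinder run while the gate is open, and leave the cup under the spout and the jar and spoon beside the grinder where they are.

Things in the scene. Friction and masses are not known exactly. Their poses are not given: they have to be found in the camera images.
- grinder: White coffee grinder, fixed, x -135 (front) to +100 mm (back), y -85 to +85, 310 high. Origin on the worktop (z = 0); +x runs from its front to its back, away from the robot (yaw -0.5 to 0.2), +y to the robot's left. Its head has a flat top 195 mm up; on it the hopper (104 mm across, axis x +50, y +35), in front of it the bean gate (y +35) and the grind paddle (y -45).
- bean_gate (a joint): Gate travel in m: 0 = shut, pushed fully home against its stop towards the hopper; 0.045 = fully open, towards the robot; starts at 0.025 to 0.045. Slides along the grinder's x, no spring, takes about 2 N, stays where it is left.
- gate_tab (a point): Middle of the top edge of the gate's upright steel thumb tab; moves with it. Tab 40 mm wide (grinder's y), 6 mm thick (x; rolled top edge 8 mm), standing 34 mm above the gate plate, top 234 mm above the worktop. At x = -75 mm of the grinder when shut, farther front when open. Push its front face towards the hopper; guide rails beside the plate: 9 mm high, 54 mm over all.
- grind_paddle (a joint): Paddle angle in rad: 0 = up (released), 0.2 = fully down on its stop. Dead-man control: a spring lifts it as soon as it is let go. Pressed at paddle_press it takes about 4.5 N to start moving and 10 N to be right down; the grinder runs once it is down by about 0.08.
- paddle_press (a point): Middle of the top of the black ribbed thumb paddle where it is best pressed straight down, 55 mm in front of its hinge; moves with it. Paddle 44 mm wide (y), 68 long, hinged at its rear edge (x -68, y -45 mm of the grinder, 201 mm up). Released it slopes up to the front and this point is 215 mm above the worktop; fully down it lies level, this point at 204 mm. Open from above.
- dose_cup: Loose steel cup, 58 mm across and 62 mm high, standing on the tray of the grinder's foot under the spout; origin at the centre of its underside. Leave it there.
- honey_jar: Loose jar of honey, 69 mm across, 99 mm high, to the left of the grinder; origin at the centre of its underside. Leave it.
- teaspoon: Loose steel teaspoon, 130 x 27 x 11 mm, lying on the worktop to the left front of the grinder. Leave it.
Not all that is in view belongs to the job. What is meant by the dose_cup is not blue, pink or red, and is the larger of those in its own colour.

How it is judged:
By the outcome, as a careful person would: the job done as asked, in the order asked, and still so for the second after the job is handed in, while the arm keeps its last pose, push and grip.
It also fails if it takes over 43 s, if anything falls off the work surface, if the arm or the gripper's body presses on something with over 40 N, if the wrist force passes 120 N, or if a joint passes its speed limit or range.

## Working session

There is one attempt and no reset: what is moved stays moved. The work goes in short steps, Python scripts to look and compute and a tool call to move; the robot and the scene stay as the last step left them, time stands still between calls to the robot, and variables do not carry over. Pictures are saved under pics/ and viewed, about 8 in all and at most 12, crops included, and the job is handed in when it is done.

Besides the shell and the picture viewer there is one more tool, called after "Request:" by a JSON object that holds its "api" and its "payload". step_arm: Moves the arm, as the interface text tells. Its arguments: {"type":"object","properties":{"commands":{"type":"array","items":{"type":"array"}},"force":{"type":"number"}},"required":["commands"]}

```bash
mkdir -p pics; python3 - <<'E'
from rig import *
import cv2,numpy as np
s=sense();print(s)
for n in("scene","top"):
    cv2.imwrite(f"pics/{n}0.png",grab_frame(n)); m=camera_model(n);print(n,{k:np.round(v,4).tolist() for k,v in m.items()})
E
```

```text
{'clock': 0.0, 'qpos': array([ 1.30960871e+00,  3.53648786e-01,  1.63412443e+00,  7.05565527e-06,
        1.15519323e+00, -2.40346151e-03]), 'qvel': array([ 0.00036605, -0.00045892, -0.00074019,  0.00058521, -0.00077618,
        0.00045659]), 'joint_efforts': array([-2.64958098e-04, -6.05287957e+01, -3.42044699e+01, -8.42137752e-05,
        9.83874605e-03,  4.76036575e-06]), 'eef_pos': array([159.88252678, 603.96626571, 403.96526788]), 'tcp_rot': array([-3.14021888e+00, -9.75294527e-06,  2.88280564e+00]), 'contact_force': array([ 0.69038673, -0.82842779,  0.58236091]), 'wrist_torque': array([-0.02029428, -0.03289726,  0.06927733]), 'opening': 0.9994353835409682}
scene {'fx': 375.0857, 'fy': 375.0857, 'cx': 315.7987, 'cy': 199.9924, 'R': [[0.0387, -0.9991, 0.0148], [-0.8038, -0.0399, -0.5936], [0.5937, 0.011, -0.8046]], 't': [-58.8522, 516.8546, 669.7415]}
top {'fx': 390.4371, 'fy': 390.4371, 'cx': 324.8026, 'cy': 202.6586, 'R': [[-0.0166, -0.9998, 0.0075], [-0.9882, 0.0153, -0.1523], [0.1522, -0.01, -0.9883]], 't': [-64.2197, 536.0888, 927.6684]}
```

View pics/top0.png

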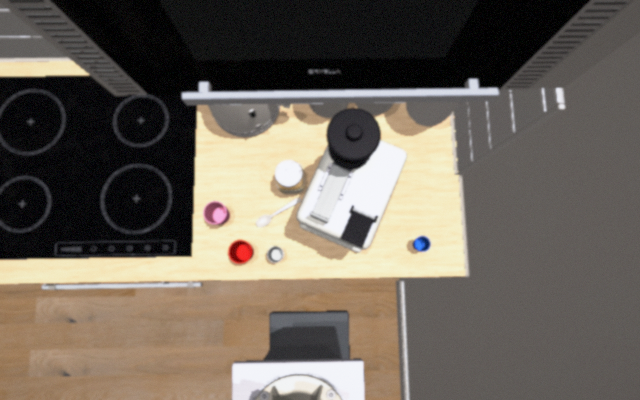

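View pics/scene0.png

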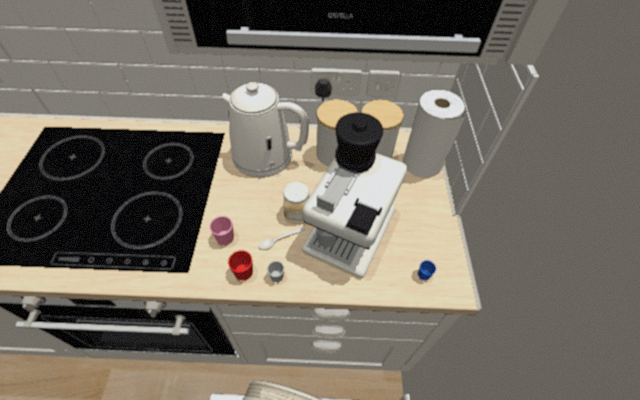

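The top view shows the grinder yawed right: gate plate about (330,195), with the tab at its front end near (320,212), paddle (358,226), hopper (353,138). The scene view shows the tab near (330,195) and the paddle near (363,217). A hood overhangs at the rear. Next I'll enlarge both.

```bash
python3 - <<'E'
from rig import *
import cv2,numpy as np
a=cv2.imread("pics/top0.png")[95:260,290:415];b=cv2.imread("pics/scene0.png")[110:275,295:415]
a=cv2.resize(a,None,fx=3.2,fy=3.2,interpolation=cv2.INTER_CUBIC);b=cv2.resize(b,None,fx=3.2,fy=3.2,interpolation=cv2.INTER_CUBIC)
cv2.imwrite("pics/crop.png",np.hstack([a,b]));print(a.shape,b.shape)
for n in("top","scene"):
    m=camera_model(n);R=np.array(m["R"]);print(n,-R.T@np.array(m["t"]))
    im=cv2.imread(f"pics/{n}0.png");h=(im.max(2)<60).astype(np.uint8)
    k,l,st,c=cv2.connectedComponentsWithStats(h)
    for i in range(1,k):
        if st[i,4]>150 and 290<c[i,0]<415 and c[i,1]>100:
            print(n,st[i],c[i]); print(cv2.boxPoints(cv2.minAreaRect(np.argwhere(l==i)[:,::-1].astype(np.float32))).round(1).tolist())
E
```

```text
(528, 400, 3) (528, 384, 3)
top [387.54599896 -63.13239837 998.95267494]
top [ 328  109   51   61 1801] [350.3525819  135.20266519]
[[328.0, 109.0], [378.0, 109.0], [378.0, 169.0], [328.0, 169.0]]
top [342 211  31  35 587] [356.71039182 228.77342419]
[[340.29998779296875, 237.39999389648438], [352.0, 211.0], [372.3999938964844, 220.10000610351562], [360.70001220703125, 246.39999389648438]]
top [ 266  327   74   32 1659] [302.03797468 345.05605787]
[[265.0, 328.8999938964844], [338.0, 326.5], [339.0, 357.29998779296875], [266.1000061035156, 359.70001220703125]]
scene [ 20.07973012 -45.54986206 846.56830288]
scene [ 336  113   47   60 2185] [357.13409611 141.47002288]
[[324.6000061035156, 162.60000610351562], [342.5, 106.80000305175781], [385.8999938964844, 120.69999694824219], [368.1000061035156, 176.5]]
scene [347 202  34  32 555] [362.06126126 218.54054054]
[[346.1000061035156, 226.1999969482422], [356.3999938964844, 200.60000610351562], [380.0, 210.0], [369.70001220703125, 235.6999969482422]]
```

View pics/crop.png

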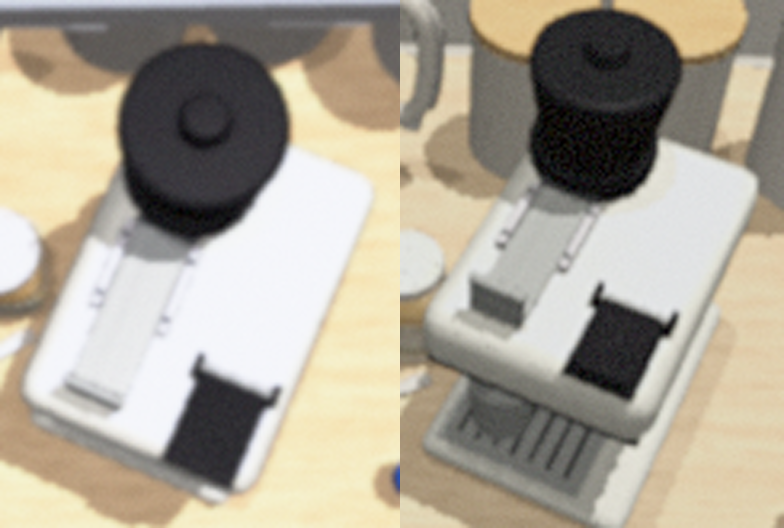

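Crop: in the left (top) half the tab's top edge runs (68,380)–(122,402), and the paddle's corners are about (203,372), (268,397), (233,487), (166,456). In the right (scene) half the tab's top edge runs (472,276)–(525,298), and the hopper lid knob is visible. Now I'll cast rays.

```bash
cat > h.py <<'E'
from rig import *
import cv2,numpy as np
def ray(n,u,v):
    m=camera_model(n);R=np.array(m["R"]);t=np.array(m["t"])
    return -R.T@t, R.T@np.array([(u-m["cx"])/m["fx"],(v-m["cy"])/m["fy"],1])
def at(n,u,v,z):
    c,d=ray(n,u,v);return (c+d*(z-c[2])/d[2])
T=lambda x,y:(290+x/3.2-.35,95+y/3.2-.35)
S=lambda x,y:(295+(x-400)/3.2-.35,110+y/3.2-.35)
E
python3 - <<'E'
from h import *
p=lambda *a:print(*[np.round(x,1) if not isinstance(x,str) else x for x in a])
tl,tr=at("top",*T(68,380),234),at("top",*T(122,402),234)
sl,sr=at("scene",*S(472,276),234),at("scene",*S(525,298),234)
p("tab top",tl,tr,(tl+tr)/2);p("tab scene",sl,sr,(sl+sr)/2)
# paddle corners: rear z~203 front z~217
for n,F,c in(("top",T,[(203,372),(268,397),(233,487),(166,456)]),("scene",S,[(600,297),(670,325),(635,398),(566,372)])):
    q=[at(n,*F(*x),z) for x,z in zip(c,(203,203,217,217))];p(n,*q)
    r=(q[0]+q[1])/2;f=(q[2]+q[3])/2;d=f-r;w=q[0]-q[1];p("rear",r,"front",f,"len",np.hypot(*d[:2]),"w",np.hypot(*w[:2]),"yaws",np.array([np.arctan2(-d[1],-d[0]),np.arctan2(-w[0],w[1])]).round(3))
# right head edge
a,b=at("top",*T(372,190),190),at("top",*T(256,480),190);d=a-b;print("yaw edge",np.arctan2(d[1],d[0]))
p("hopper lid",at("top",*T(205,113),310),at("scene",*S(606,50),310))
E
```

```text
tab top [484.3 -43.1 234. ] [470.1 -76.1 234. ] [477.2 -59.6 234. ]
tab scene [482.6 -39.5 234. ] [466.9 -73.6 234. ] [474.7 -56.6 234. ]
top [ 492.  -129.1  203. ] [ 475.2 -170.3  203. ] [ 417.7 -144.6  217. ] [ 437.6 -103.3  217. ]
rear [ 483.6 -149.7  203. ] front [ 427.7 -124.   217. ] len 61.6 w 44.5 yaws [-0.4 -0.4]
scene [ 492.8 -124.8  203. ] [ 472.4 -170.   203. ] [ 406.9 -142.5  217. ] [ 423.7 -100.4  217. ]
rear [ 482.6 -147.4  203. ] front [ 415.3 -121.5  217. ] len 72.1 w 49.6 yaws [-0.4 -0.4]
yaw edge -0.41397367067578633
hopper lid [ 628.1 -125.5  310. ] [ 614.3 -120.9  310. ]
```

Grinder estimate: yaw −0.40, origin about (563,−133). Tab is at local x −109 (gate open about 34 mm) and paddle_press about (433,−127). I'll travel above the clutter with the fingers closing.

Request:
{"api": "step_arm", "payload": {"commands": [[[-29, -37, -3], 0, 0], [[-29, -37, -3], 0, 0], [[-29, -37, -3], 0, 0], [[-29, -37, -3], 0, 0], [[-29, -37, -3], 0, 0], [[-29, -37, -3], 0, 0], [[-29, -37, -3], 0, 0], [[-29, -37, -3], 0, 0], [[-29, -37, -3], 0, 0], [[-29, -37, -3], 0, 0], [[-29, -37, -3], 0, 0], [[-29, -37, -3], 0, 0], [[-20, -37, -3], 0.07, 0], [[0, 0, 0], 0.07, 0], [[0, 0, 0], 0, 0]], "force": 40}}

```text
clock: 1.98
eef_pos: [397.7, 26.4, 442.7]
tcp_rot: [-3.137, 0.001, 2.74]
contact_force: [1.5, -0.1, 0.0]
opening: -0.003
```

```bash
cat >> h.py <<'E'
O=np.array([563,-133.5]);YAW=-0.40
def rep(lx,ly,tipz,L=173,yaw=YAW):
    s=sense();p=s["eef_pos"];c,q=np.cos(yaw),np.sin(yaw)
    tgt=np.array([*(O+[c*lx-q*ly,q*lx+c*ly]),tipz+L])
    from scipy.spatial.transform import Rotation as Ro
    R=Ro.from_euler("xyz",s["tcp_rot"]).as_matrix()
    d=p[:2]-O
    print("t",s["clock"].__round__(2),"p",p.round(1),"rpy",s["tcp_rot"].round(3),"F",s["contact_force"].round(1),"op",round(s["opening"],3))
    print("local tip",(c*d[0]+q*d[1]).round(1),(-q*d[0]+c*d[1]).round(1),(p[2]-L).round(1),"tool delta",(R.T@(tgt-p)).round(1),"q",s["qpos"].round(2))
E
python3 - <<'E'
from h import *
rep(-145,35,215)
cv2.imwrite("pics/s1.png",cv2.resize(grab_frame("scene")[60:300,240:480],None,fx=2.4,fy=2.4,interpolation=cv2.INTER_CUBIC))
E
```

```text
t 1.98 p [397.7  26.4 442.7] rpy [-3.137e+00  1.000e-03  2.740e+00] F [ 1.5 -0.1  0. ] op -0.003
local tip -214.5 82.9 269.7 tool delta [-69.5 -47.6  55. ] q [ 0.06 -0.06  2.03 -0.    1.17 -1.1 ]
```

View pics/s1.png

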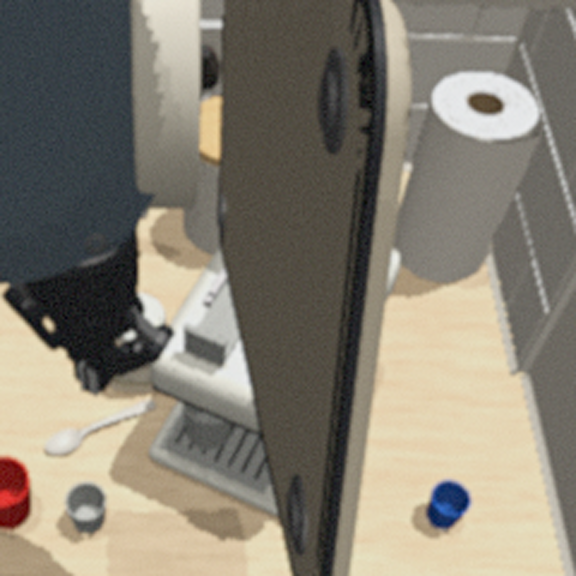

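The gripper is left-front of the tab, which is visible at (207,345); the arm hides the rest. I'll go to a standoff in front of the tab and descend a little, then look with the wrist camera.

Request:
{"api": "step_arm", "payload": {"commands": [[[-32, -24, 0], 0, 0], [[-28, -24, 0], 0, 0], [[0, 0, 15], 0, 0], [[0, 0, 0], 0, 0]]}}

```text
clock: 2.52
eef_pos: [434.6, -39.9, 426.7]
tcp_rot: [-3.138, -0.0, 2.753]
contact_force: [0.2, -0.0, 0.1]
opening: -0.001
```

```bash
python3 - <<'E'
from h import *
rep(-145,35,215)
m=camera_model("wrist");print({k:np.round(v,3).tolist() for k,v in m.items()})
cv2.imwrite("pics/w1.png",grab_frame("wrist"))
R=np.array(m["R"]);t=np.array(m["t"])
def pr(lx,ly,z):
    c,q=np.cos(YAW),np.sin(YAW);X=np.array([*(O+[c*lx-q*ly,q*lx+c*ly]),z]);X=R@X+t;return (m["fx"]*X[0]/X[2]+m["cx"]).round(),(m["fy"]*X[1]/X[2]+m["cy"]).round()
for n,a in dict(tabL=(-109.5,55,234),tabR=(-109.5,15,234),padrearL=(-68,-23,203),padfrontL=(-135,-23,217),padfrontR=(-135,-67,217)).items(): print(n,pr(*a))
E
```

```text
t 2.52 p [434.6 -39.9 426.7] rpy [-3.138 -0.     2.753] F [ 0.2 -0.   0.1] op -0.001
local tip -154.7 36.2 253.7 tool delta [-9.7 -1.1 38.7] q [-0.09  0.03  1.99 -0.    1.13 -1.27]
{'fx': 289.444, 'fy': 289.444, 'cx': 317.197, 'cy': 203.189, 'R': [[0.38, 0.925, -0.003], [0.882, -0.361, 0.301], [0.278, -0.118, -0.953]], 't': [-126.835, -444.883, 276.05]}
tabL (np.float64(346.0), np.float64(304.0))
tabR (np.float64(285.0), np.float64(303.0))
padrearL (np.float64(244.0), np.float64(322.0))
padfrontL (np.float64(232.0), np.float64(256.0))
padfrontR (np.float64(169.0), np.float64(255.0))
```

View pics/w1.png

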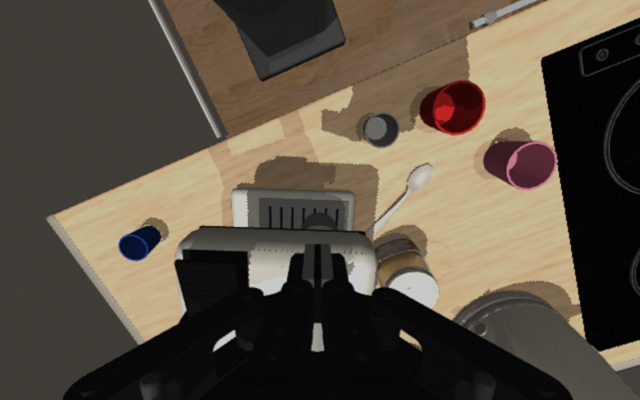

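The wrist view shows the tips at about (317,250), centred over the head, and the paddle at x 178–248, about 12 px right of my prediction. I'll check with an enlarged crop and overlay.

```bash
python3 - <<'E'
from h import *
m=camera_model("wrist");R=np.array(m["R"]);t=np.array(m["t"])
im=cv2.resize(cv2.imread("pics/w1.png")[180:340,150:410],None,fx=3,fy=3,interpolation=cv2.INTER_CUBIC)
im=cv2.convertScaleAbs(im,alpha=1.5,beta=30)
def pr(lx,ly,z):
    c,q=np.cos(YAW),np.sin(YAW);X=np.array([*(O+[c*lx-q*ly,q*lx+c*ly]),z]);X=R@X+t;return int((m["fx"]*X[0]/X[2]+m["cx"]-150)*3),int((m["fy"]*X[1]/X[2]+m["cy"]-180)*3)
for a,col in [((-135,85,190),(0,0,255)),((-135,-85,190),(0,0,255)),((-135,85,20),(255,0,255)),((-135,-85,20),(255,0,255)),((-135,-23,217),(0,255,0)),((-135,-67,217),(0,255,0)),((-68,-23,201),(0,255,0)),((-68,-67,201),(0,255,0)),((-110,15,234),(255,255,0)),((-110,55,234),(255,255,0))]:
    cv2.circle(im,pr(*a),5,col,2)
cv2.imwrite("pics/w1c.png",im)
E
```

```text
(no output)
```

View pics/w1c.png

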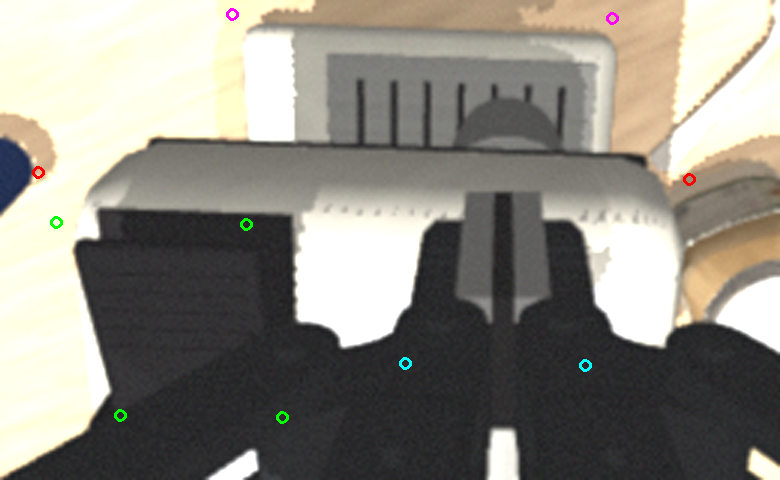

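The paddle really sits about 4 mm to +y and 5 mm rearward of the prediction, and the dark strip to its right is shadow. I'll shift the origin estimate to (567,−132), then descend at the standoff and slide in.

Request:
{"api": "step_arm", "payload": {"commands": [[[-2, 0, 20], -0.01, 0], [[-2, 0, 18], 0, 0], [[0, 0, 2], 0, 0], [[-12, 0, 0], 0, 0], [[-8, 0, 0], 0, 0], [[0, 0, 0], 0, 0]]}}

```text
clock: 3.32
eef_pos: [458.7, -45.7, 389.8]
tcp_rot: [-3.14, 0.005, 2.77]
contact_force: [-0.7, 0.7, -0.2]
opening: 0.003
```

```bash
sed -i 's/O=np.array(.*);YAW/O=np.array([567,-132]);YAW/' h.py; python3 - <<'E'
from h import *
rep(-89,35,214)
E
```

```text
t 3.33 p [458.7 -45.7 389.8] rpy [-3.14   0.005  2.77 ] F [-0.7  0.7 -0.2] op 0.003
local tip -133.4 37.3 216.8 tool delta [-44.3  -3.6   3. ] q [-0.1   0.11  1.99 -0.    1.04 -1.3 ]
```

Request:
{"api": "step_arm", "payload": {"commands": [[[-6, -2, 2], 0.03, 0], [[-6, 0, 0], 0, 0], [[-6, 0, 0], 0, 0], [[-6, 0, 0], 0, 0], [[-6, 0, 0], 0, 0], [[0, 0, 0], 0, 0]]}}

```text
clock: 4.08
eef_pos: [487.0, -60.3, 387.8]
tcp_rot: [-3.139, 0.004, 2.738]
contact_force: [-0.2, -0.8, 0.5]
opening: -0.0
```

```bash
python3 - <<'E'
from h import *
rep(-89,35,214)
E
```

```text
t 4.08 p [487.  -60.3 387.8] rpy [-3.139  0.004  2.738] F [-0.2 -0.8  0.5] op -0.0
local tip -101.6 34.9 214.8 tool delta [-12.6   0.2   0.9] q [-0.13  0.16  1.93 -0.    1.04 -1.29]
```

Request:
{"api": "step_arm", "payload": {"commands": [[[-4, 0, 0], 0, 0], [[-4, 0, 0], 0, 0], [[-4, 0, 0], 0, 0]]}}

```text
clock: 4.45
eef_pos: [498.2, -65.2, 387.8]
tcp_rot: [-3.139, 0.003, 2.738]
contact_force: [-2.3, 0.6, 1.1]
opening: 0.0
```

```bash
python3 - <<'E'
from h import *
rep(-89,35,214)
cv2.imwrite("pics/t2.png",cv2.resize(grab_frame("top")[90:260,280:420],None,fx=4,fy=3.5,interpolation=cv2.INTER_CUBIC))
E
```

```text
t 4.45 p [498.2 -65.2 387.8] rpy [-3.139e+00  3.000e-03  2.738e+00] F [-2.3  0.6  1.1] op 0.0
local tip -89.3 34.7 214.8 tool delta [-0.3  0.3  0.8] q [-0.13  0.18  1.91 -0.    1.05 -1.3 ]
```

View pics/t2.png

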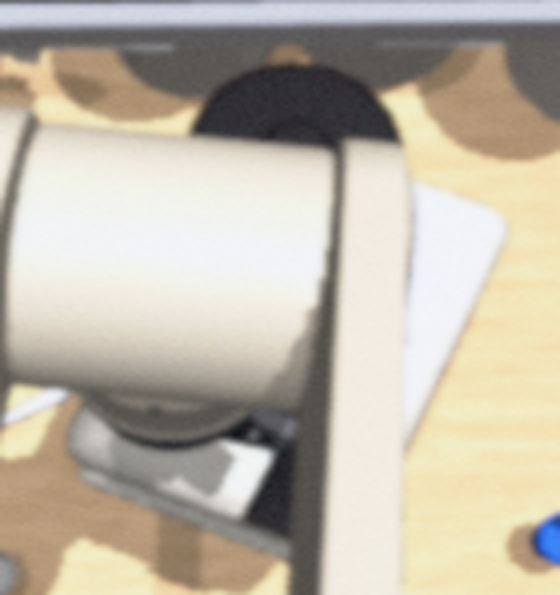

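The arm hides the gate from above. About 2.4 N of reaction along the push matches the sliding gate. I'll continue in small steps until the stop shows as a force rise.

Request:
{"api": "step_arm", "payload": {"commands": [[[-3, 0, 0], 0, 0], [[-3, 0, 0], 0, 0]]}}

```text
clock: 4.75
eef_pos: [501.4, -66.6, 387.1]
tcp_rot: [-3.138, -0.008, 2.737]
contact_force: [-15.6, 7.7, 12.1]
opening: 0.001
```

Request:
{"api": "step_arm", "payload": {"commands": [[[-3, 0, 0], 0, 0]]}}

```text
clock: 4.88
eef_pos: [502.4, -67.1, 386.7]
tcp_rot: [-3.138, -0.015, 2.737]
contact_force: [-14.1, 6.0, 11.2]
opening: 0.001
```

Request:
{"api": "step_arm", "payload": {"commands": [[[-3, 0, 0], 0, 0]]}}

```text
clock: 5.0
eef_pos: [503.3, -67.5, 386.3]
tcp_rot: [-3.138, -0.022, 2.737]
contact_force: [-14.1, 6.7, 10.6]
opening: -0.004
```

About 16 N along the push and no more travel at the expected shut position. I'll back off, rise and clear the view to confirm the gate is home before going near the paddle.

Request:
{"api": "step_arm", "payload": {"commands": [[[15, 0, 0], 0, 0], [[30, 0, 0], 0, 0], [[20, 0, -30], 0, 0], [[50, 20, -20], 0, 0], [[45, 35, 0], 0, 0], [[45, 35, 0], 0, 0], [[0, 50, 0], 0, 0], [[0, 50, 0], 0, 0], [[0, 50, 0], 0, 0], [[0, 0, 0], 0, 0]]}}

```text
clock: 6.25
eef_pos: [405.9, 242.6, 444.3]
tcp_rot: [3.134, -0.008, 2.735]
contact_force: [-0.7, -0.5, -0.8]
opening: 0.0
```

```bash
python3 - <<'E'
from h import *
rep(-122,-45,230)
a=grab_frame("top")[95:260,290:415];b=grab_frame("scene")[110:275,295:415]
f=lambda x:cv2.resize(x,None,fx=3.2,fy=3.2,interpolation=cv2.INTER_CUBIC)
cv2.imwrite("pics/c2.png",np.hstack([f(a),f(b)]))
E
```

```text
t 6.25 p [405.9 242.6 444.3] rpy [ 3.134 -0.008  2.735] F [-0.7 -0.5 -0.8] op 0.0
local tip -294.2 282.3 271.3 tool delta [-174.6 -326.5   37.3] q [ 0.53  0.07  1.9   0.01  1.17 -0.64]
```

View pics/c2.png

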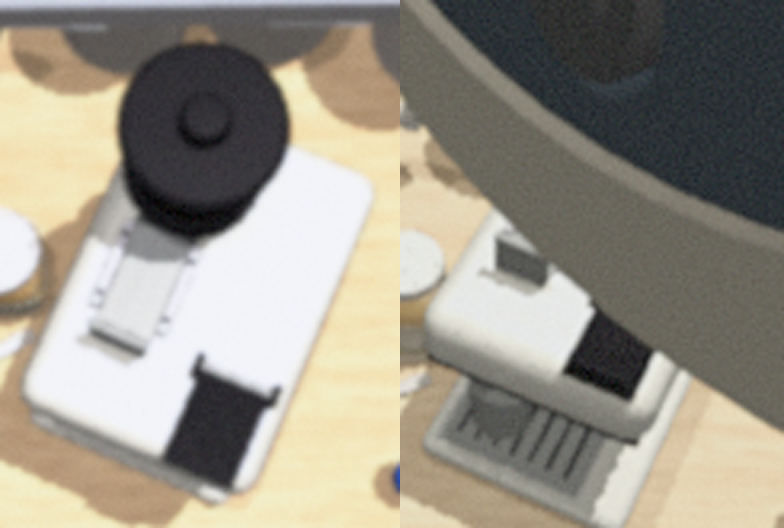

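Top half: the tab's top edge is now at (92,323)–(146,347), moved from (68,380)–(122,402). Scene half: now starts at (497,233), was (472,276). The cup, jar and paddle are unchanged.

```bash
python3 - <<'E'
from h import *
c,q=np.cos(YAW),np.sin(YAW)
def loc(p): d=p[:2]-O; return np.round([c*d[0]+q*d[1],-q*d[0]+c*d[1]],1)
for n,F,L in(("top",T,[(68,380),(122,402),(92,323),(146,347)]),("scene",S,[(472,276),(497,233)])): print(n,[loc(at(n,*F(*x),234)).tolist() for x in L])
# guide rail front ends, paddle hinge lugs
print("rails",[loc(at("top",*T(*x),204)).tolist() for x in [(98,300),(164,328)]])
E
```

```text
top [[-110.8, 49.7], [-111.0, 13.7], [-72.2, 49.4], [-73.6, 12.7]]
scene [[-113.7, 52.3], [-74.5, 52.5]]
rails [[-52.0, 53.7], [-53.1, 7.3]]
```

The gate moved about 38.5 mm and now sits at −73 to −75 (shut is −75), so it is home. Now to above the paddle.

Request:
{"api": "step_arm", "payload": {"commands": [[[-22, -41, 0], 0, 0], [[-22, -41, 0], 0, 0], [[-22, -41, 0], 0, 0], [[-22, -41, 0], 0, 0], [[-22, -41, 0], 0, 0], [[-22, -41, 0], 0, 0], [[-22, -41, 0], 0, 0], [[-15, -30, 0], 0, 0], [[0, 0, 0], 0, 0]]}}

```text
clock: 7.48
eef_pos: [424.8, -135.1, 441.8]
tcp_rot: [3.136, -0.003, 2.726]
contact_force: [0.7, -0.4, -0.3]
opening: -0.003
```

```bash
python3 - <<'E'
from h import *
rep(-121,-45,228)
E
```

```text
t 7.47 p [ 424.8 -135.1  441.8] rpy [ 3.136e+00 -3.000e-03  2.726e+00] F [ 0.7 -0.4 -0.3] op -0.003
local tip -129.8 -58.2 268.8 tool delta [-8.7 13.1 40.8] q [-0.31  0.03  1.95  0.01  1.16 -1.47]
```

Request:
{"api": "step_arm", "payload": {"commands": [[[-8, 13, 10], 0, 0], [[0, 0, 20], 0, 0], [[0, 0, 10], 0, 0], [[0, 0, 0], 0, 0]]}}

```text
clock: 7.98
eef_pos: [437.4, -122.6, 399.7]
tcp_rot: [3.134, -0.003, 2.726]
contact_force: [0.8, -0.1, 0.3]
opening: -0.002
```

```bash
python3 - <<'E'
from h import *
rep(-121,-45,220)
im=grab_frame("wrist")[170:330,180:460]
cv2.imwrite("pics/w3.png",cv2.convertScaleAbs(cv2.resize(im,None,fx=2.8,fy=2.8,interpolation=cv2.INTER_CUBIC),alpha=1.8,beta=40))
E
```

```text
t 7.97 p [ 437.4 -122.6  399.7] rpy [ 3.134e+00 -3.000e-03  2.726e+00] F [ 0.8 -0.1  0.3] op -0.002
local tip -123.1 -41.9 226.7 tool delta [-2.1 -3.2  6.7] q [-0.28  0.09  1.99  0.01  1.07 -1.44]
```

View pics/w3.png

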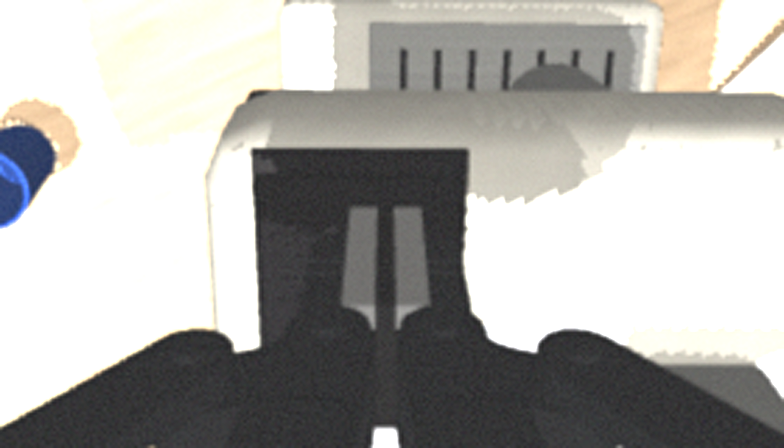

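The tips (about 385) are over the paddle (258 to about 450, front edge at row 165) and slightly right of its centre. I'll shift 4 mm and press in small steps.

Request:
{"api": "step_arm", "payload": {"commands": [[[0, -4, 4], 0, 0], [[0, 0, 4], 0, 0], [[0, 0, 3], 0, 0]]}}

```text
clock: 8.4
eef_pos: [436.3, -126.3, 389.7]
tcp_rot: [3.134, -0.0, 2.726]
contact_force: [-1.2, 1.2, 4.6]
opening: -0.003
```

Request:
{"api": "step_arm", "payload": {"commands": [[[0, 0, 3], 0, 0], [[0, 0, 3], 0, 0]]}}

```text
clock: 8.65
eef_pos: [436.0, -126.2, 384.0]
tcp_rot: [3.134, -0.001, 2.726]
contact_force: [-3.7, 1.1, 6.0]
opening: 0.001
```

Request:
{"api": "step_arm", "payload": {"commands": [[[0, 0, 3], 0, 0]]}}

```text
clock: 8.78
eef_pos: [435.9, -126.2, 381.1]
tcp_rot: [3.134, -0.002, 2.726]
contact_force: [-3.8, 1.8, 7.3]
opening: 0.001
```

Request:
{"api": "step_arm", "payload": {"commands": [[[0, 0, 2], 0, 0]]}}

```text
clock: 8.9
eef_pos: [435.7, -126.1, 379.4]
tcp_rot: [3.134, -0.002, 2.725]
contact_force: [-2.8, 0.7, 7.7]
opening: 0.001
```

Request:
{"api": "step_arm", "payload": {"commands": [[[0, 0, 2], 0, 0]]}}

```text
clock: 9.02
eef_pos: [435.6, -126.1, 377.7]
tcp_rot: [3.134, -0.002, 2.725]
contact_force: [-3.4, 1.5, 9.3]
opening: -0.001
```

Request:
{"api": "step_arm", "payload": {"commands": [[[0, 0, 2], 0, 0]]}}

```text
clock: 9.15
eef_pos: [435.7, -126.1, 376.9]
tcp_rot: [3.133, -0.002, 2.725]
contact_force: [-9.9, 3.0, 29.3]
opening: -0.002
```

Request:
{"api": "step_arm", "payload": {"commands": [[[0, 0, 2], 0, 0]]}}

```text
clock: 9.28
eef_pos: [435.7, -126.1, 376.8]
tcp_rot: [3.133, -0.002, 2.725]
contact_force: [-11.6, 4.1, 33.8]
opening: -0.0
```

That is the stop: position holds at 376.8 while the force jumps. I'll ease the push off.

Request:
{"api": "step_arm", "payload": {"commands": [[[0, 0, 0.7], 0, 0]]}}

```text
clock: 9.4
eef_pos: [435.5, -126.1, 377.4]
tcp_rot: [3.133, -0.002, 2.725]
contact_force: [-4.8, 1.2, 8.8]
opening: -0.001
```

Request:
{"api": "step_arm", "payload": {"commands": [[[0, 0, 0.7], 0, 0]]}}

```text
clock: 9.52
eef_pos: [435.5, -126.1, 377.5]
tcp_rot: [3.133, -0.002, 2.725]
contact_force: [-3.5, 1.4, 9.4]
opening: -0.004
```

Request:
{"api": "step_arm", "payload": {"commands": [[[0, 0, 1.3], 0, 0]]}}

```text
clock: 9.65
eef_pos: [435.5, -126.1, 377.2]
tcp_rot: [3.133, -0.001, 2.724]
contact_force: [-6.9, 2.8, 18.9]
opening: -0.0
```

Request:
{"api": "step_arm", "payload": {"commands": [[[0, 0, 1.3], 0, 0]]}}

```text
clock: 9.78
eef_pos: [435.4, -126.1, 377.1]
tcp_rot: [3.133, -0.001, 2.724]
contact_force: [-7.4, 2.2, 21.1]
opening: 0.0
```

Request:
{"api": "step_arm", "payload": {"commands": [[[0, 0, 1.3], 0, 0]]}}

```text
clock: 9.9
eef_pos: [435.4, -126.1, 377.1]
tcp_rot: [3.133, -0.001, 2.724]
contact_force: [-7.5, 2.5, 19.4]
opening: 0.003
```

Request:
{"api": "step_arm", "payload": {"commands": [[[0, 0, 1.1], 0, 0], [[0, 0, 1.1], 0, 0], [[0, 0, 1.1], 0, 0], [[0, 0, 1.1], 0, 0]]}}

```text
clock: 10.4
eef_pos: [435.2, -126.1, 377.2]
tcp_rot: [3.132, 0.0, 2.724]
contact_force: [-5.9, 2.0, 16.1]
opening: -0.002
```

Request:
{"api": "step_arm", "payload": {"commands": [[[0, 0, 1.1], 0, 0], [[0, 0, 1.1], 0, 0], [[0, 0, 1.1], 0, 0], [[0, 0, 1.1], 0, 0], [[0, 0, 1.1], 0, 0], [[0, 0, 1.1], 0, 0], [[0, 0, 1.1], 0, 0], [[0, 0, 1.1], 0, 0], [[0, 0, 1.1], 0, 0], [[0, 0, 1.1], 0, 0], [[0, 0, 1.1], 0, 0], [[0, 0, 1.1], 0, 0], [[0, 0, 1.1], 0, 0], [[0, 0, 1.1], 0, 0], [[0, 0, 1.1], 0, 0], [[0, 0, 1.1], 0, 0]]}}

```text
clock: 12.4
eef_pos: [434.5, -126.2, 377.2]
tcp_rot: [3.131, 0.003, 2.721]
contact_force: [-6.8, 1.5, 16.5]
opening: 0.0
```

Request:
{"api": "step_arm", "payload": {"commands": [[[0, 0, 1.1], 0, 0], [[0, 0, 1.1], 0, 0], [[0, 0, 1.1], 0, 0], [[0, 0, 1.1], 0, 0], [[0, 0, 1.1], 0, 0], [[0, 0, 1.1], 0, 0], [[0, 0, 1.1], 0, 0], [[0, 0, 1.1], 0, 0], [[0, 0, 1.1], 0, 0], [[0, 0, 1.1], 0, 0], [[0, 0, 1.1], 0, 0], [[0, 0, 1.1], 0, 0], [[0, 0, 1.1], 0, 0], [[0, 0, 1.1], 0, 0], [[0, 0, 1.1], 0, 0], [[0, 0, 1.1], 0, 0]]}}

```text
clock: 14.4
eef_pos: [433.9, -126.2, 377.2]
tcp_rot: [3.129, 0.007, 2.72]
contact_force: [-6.5, 2.8, 16.7]
opening: 0.005
```

```bash
python3 - <<'E'
from h import *
rep(-121,-45,204)
cv2.imwrite("pics/w4.png",np.hstack([grab_frame("wrist")[120:400,130:470],grab_frame("top")[80:360,240:480]]))
rep(-121,-45,204)
E
```

```text
t 14.4 p [ 433.9 -126.2  377.2] rpy [3.129 0.007 2.72 ] F [-6.5  2.8 16.7] op 0.005
local tip -124.8 -46.5 204.2 tool delta [-3.8  1.6  0.2] q [-0.29  0.11  2.02  0.01  1.   -1.45]
t 14.5 p [ 433.9 -126.2  377.2] rpy [3.129 0.007 2.72 ] F [-5.6  2.4 15. ] op 0.002
local tip -124.9 -46.5 204.2 tool delta [-3.8  1.6  0.2] q [-0.29  0.11  2.02  0.01  1.   -1.45]
```

View pics/w4.png

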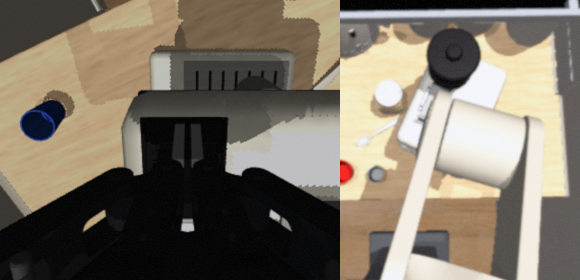

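The fingertips are on the paddle at tip height 204.2 mm (nominal stop 204). They have held there for over 4 s at about 16 N. The cup, jar and spoon are still in place, so I'll hand in.

```bash
python3 -c "
from rig import *
print(sign_off())"
```

```text
the job is handed in; nothing more can be done
None
```

I shut the bean gate, then pressed the grind paddle to its stop with the closed fingertips. I handed in at about 14.5 s with the paddle still held down.

- **Gate:** I pushed it until it hit its stop at about 16 N along the push. The cameras then put the tab at x −73 to −75 mm (shut is −75), about 38.5 mm from where it started. I only then moved to the paddle.
- **Paddle:** It was held down for over 4.5 s before hand-in. The last check had the fingertips at 204.2 mm (nominal 204 when fully down), with about 15–17 N straight down, more than the 10 N it needs.
- **Pressed harder than needed for a moment:** When the paddle first met its stop, the force reached about 34 N down (36 N in all), under 40 N but not by much. I eased off at once, which let the paddle rise about 0.5 mm for a quarter of a second before the steady hold.
- **Position estimate:** The wrist camera put the grinder 4–6 mm from the first estimate made with the two fixed cameras. I used a value in between, and both contacts landed where expected.
- **Other objects:** The last picture shows the jar and spoon apparently where they were. Only part of the cup is in view, and it looks in place too. I judged this by eye and did not measure it.

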